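# Load a wax slab in the marking jig and click the carriage into its notch

## Robot

A 6-joint arm with a two-finger parallel gripper is mounted at the origin on the work surface. World frame = base frame: x ahead of the robot, y to its left, z up, the work surface at z = 0. Lengths are in m, angles in degrees, forces in N, time in s.
With the tool pointing down it reaches from about 0.35 to 0.875 m from the base axis. Payload 4.2 kg.
Tool frame: the origin (TCP) lies at the very end of the fingers, on their centre line; the grasp point (between the pads) lies 19 mm behind it; z points along the fingers, y is the line along which they close (so a half turn about z gives the same grasp; the last joint's range is limited). The gripper opens to 87 mm and grips with 3 to 60 N. Pads are 19 mm wide; open, the fingers measure 117 mm over their backs; the gripper's body (75 mm by 190 mm) begins 51 mm behind the grasp point.
Start: joints at [83.056, 22.042, 0.453, 0, -68.411, -14.817], TCP at [0.232, 0.58, 0.223] pointing down, gripper open.
Joint ranges: [-179.83, 179.83], [-69.29, 118.12], [-61.27, 80.66], [-181.25, 117.63], [-171.15, -9.14], [-177.46, 177.46]. Speed limits (degrees/s): [159.86, 159.86, 180, 180, 180, 180].

## Interface

Orientations are given as a 3x3 rotation matrix whose columns are the frame's x, y, z axes.
In Python, from station import sense, cams, r gives the robot as it stands. The module is installed in compiled form; this text tells all that it offers.
- The arm moves only by the tool step_arm, never from a script. Its argument "targets" is text: rows parted by semicolons, each of 4 numbers parted by spaces: the shift along the tool's x, y, z in cm, then the turn about the tool's z in degrees. In form: x y z turn; .... A call has 1 to 12 rows; each row shifts and turns the commanded pose from where the row before left it, along the tool's axes as they then stand; what a row does not reach is not made up. A row lasts 1/12 s, in which the tool goes at most 41.7 mm and 7.16 degrees, less where a joint would pass 70% of its speed; a pose out of reach is approached as far as the arm can. A call with a gripper value outside its range is refused whole. "claw" is the finger opening in cm, from 0 to 8.7, set as the call begins (left out, the last holds). The fingers move at their own pace and stop on an object; the grip force is fixed at half the most. Time passes only in rows, so rows that do not move let the fingers close. It gives the time, the measured TCP pose, the force, the opening and the grip force at its end, in the units of the state.
- sense(): the state, without advancing time (a new reading comes with each control period).
- cams.capture(name): name is "side" or "top" or "wrist"; returns a dict with "frame" (400x640x3 uint8, blue, green, red), "vertical_fov" (degrees; the focal length in pixels is half the picture's height over the tangent of half this angle, whatever the lens; pixels are square), "cx", "cy" (the principal point, pixels), "eye" and "rotation" of the camera in the world; the wrist camera has in their place "tool_from_camera" (4x4, takes a point from camera to tool coordinates, whose origin is the TCP and whose axes are the flange's). Camera axes: x right, y down, z forward; pixel columns grow to the right and rows downward; lengths in m; the calibration is good to about 2 mm. The wrist camera is an equidistant fisheye: a pixel r from the principal point sees the ray r / f radians off the axis. A picture is of the moment at which its call begins: read the wrist's pose just before it. There is no depth.
- r.finish_job(): hands the job in; it is judged then, once.
The state is a dict: "time_s": time; "joints": joint angles; "joint_velocities": joint speeds; "effort": joint torques, N m; "tcp_pos": TCP position; "ee_rot": TCP orientation; "wrist_force": force on the tool from outside, world axes, zero at the start; "moment": the same for the moment, N m; "gripper_width": opening from 0.0 (shut) to 1.0 (fully open); "gripper_force": force on a finger pad.
Only numpy, scipy, OpenCV 4.12 (cv2) and the standard library are available. Lean on these libraries where they do the work, as an engineer would, in place of code of your own. Each camera call takes 0.05 s, during which the arm holds its last target. There are 200 camera calls.

## Task

Draw the green wax slab straight up out of its slot in the wooden rack and stand it upright, fully down, in the grey slot of the marking jig's carriage. Then take the carriage by its red tab and slide it along the rail, away from its starting end, until the spring ball clicks into the notch, and finish holding it there: keep hold of the red tab with the ball in the notch and do not let go. Leave the other slabs and the loose things on the bench where they are.

Things in the scene. Friction and masses are not known exactly. Their poses are not given: they have to be found in the camera images.
- rack: Fixed wooden rack, 86 x 134 mm base, 8 mm thick, with three slots side by side 50 mm apart along its y (at y = -50, 0, +50 mm, x = 0). Each slot is 66 mm long (rack x), 10 mm wide (rack y), floor 8 mm and rims 38 mm above the bench. Origin: centre of its underside on the bench.
- green_slab: Loose green wax slab, 60 mm wide (its x), 8 mm thick (its y), 70 mm tall (its z), 35 g. Origin: centre of its lower edge. It starts upright in one of the rack's three slots (which one varies), its axes along the rack's, so 40 mm of it stands above the rims.
- blue_slab: Blue wax slab of the same size and origin, in another slot of the rack; leave it there.
- purple_slab: Purple wax slab of the same size and origin, in another slot of the rack; leave it there.
- jig: Fixed aluminium marking jig, 150 x 310 mm base, 300 mm rail along its y; the carriage slides to its +y. Origin: on the bench under mid-rail. On the rail's +x side runs a steel strip (top 30 mm up) with one V notch, 12 mm wide and 4 mm deep, marked by an orange block on the strip's +x face; its place along the strip differs from run to run but is fixed in a run.
- stage (a joint): Position of the carriage along the jig's y, in m: 0 at its starting end, 0.15 at the far end. It starts between 0 and 0.035; the notch is somewhere between 0.070 and 0.120. Sliding it takes about 1 to 3 N.
- plunger (a joint): Spring ball (6 mm radius) carried by the carriage on its +x side, riding on the strip: its drop in m, 0 to 0.001 on the plain strip, about 0.0034 fully in the notch. From about 5 mm before the notch the ball pulls the carriage forward with up to about 6 N; beyond the notch centre it holds back with about 7 N, and pushing on past 7 N drives it out.
- slot_floor (a point): Centre of the floor of the carriage's grey slot, which faces up; axes as the jig's (carriage underside level). The slot takes the slab upright: 66 mm long (its x), 11 mm wide (its y, the sliding direction), 22 mm deep, with a flared mouth that reaches about 27 mm above the floor.
- tab_top (a point): Centre of the top of the carriage's upright red tab, axes as the jig's: 26 mm wide (x), 12 mm thick (y, the sliding direction), 50 mm tall, standing on the carriage 62 mm behind the slot (towards -y). The top of a seated slab is 20 mm higher than the tab's top.
- flat_file: Loose flat file with wooden handle, 275 mm long, lying on the bench; leave it.
- bristle_brush: Loose flat bristle brush, 235 mm long, lying on the bench; leave it.
- blue_ring: Loose blue ring, 32 mm across, 10 mm high, on the bench; leave it.
- red_ring: Loose red ring, 26 mm across, 8 mm high, on the bench; leave it.
- dividers: Loose steel dividers, 125 mm long, lying on the bench beyond the rack; leave them.
- wax_tube: Loose green wax tube, 32 mm diameter, 90 mm long, lying on the bench beyond the jig; leave it.
Not all that is in view belongs to the job. There is more than one size of the green_slab; the job needs the smallest.

How it is judged (in metres and radians):
On the way, in this order (a step that is already met when the one before it is completed fails the run):
1. the green slab is drawn up clear of the rack, upright (height (world z) of green_slab above 0.042 m and angle between green_slab's own z axis and vertical below 0.35 rad and contact force between green_slab and the fingers above 0.5 N), for 0.1 s.
2. the green slab stands fully down in the carriage's slot (horizontal distance between green_slab and slot_floor below 0.006 m and z of green_slab in the frame of slot_floor between -0.004 and 0.004 m and angle between green_slab's own z axis and vertical below 0.17 rad and angle between the y axis of green_slab and the y axis of slot_floor, either way round below 0.25 rad), for 0.2 s.
3. the carriage has been slid to the notch and the ball is in it (value of joint plunger above 0.002 m and value of joint stage above 0.06 m), for 0.2 s.
At the end, for the whole second after the job is handed in: The ball is in the notch (over 2 mm down of 3.4), the carriage still, held by the fingers at the red tab (within 50 mm of its top) with over 1 N; the green slab stands released in the slot, within 6 mm of its centre, 4 mm of its floor, 10 degrees of upright (all of step 2 and all of step 3 and contact force between the fingers and stage above 1 N and distance between the grasp point and tab_top below 0.05 m and velocity of joint stage between -0.01 and 0.01 m/s and contact force between green_slab and the fingers below 0.2 N); the arm keeps its last pose, push and grip.
It fails at once if the other slabs are moved (distance of any of blue_slab, purple_slab from where it was at the start of the episode above 0.015 m).
It fails at once if loose things on the bench are moved (distance of any of flat_file, bristle_brush, blue_ring, red_ring, dividers, wax_tube from where it was at the start of the episode above 0.03 m).
It also fails if it takes over 69 s, if anything falls off the work surface, if the arm or the gripper's body presses on something with over 40 N, if the wrist force passes 120 N, or if a joint passes its speed limit or range.

## Working session

There is one attempt and no reset: what is moved stays moved. The work goes in short steps, Python scripts to look and compute and a tool call to move; the robot and the scene stay as the last step left them, time stands still between calls to the robot, and variables do not carry over. Pictures are saved under pics/ and viewed, at most 10 in all, crops included, and the job is handed in when it is done.

Besides the shell and the picture viewer there is one more tool, called after "Request:" as name(argument=value, ...) on one line, values as JSON. step_arm: Moves the arm, as the interface text tells. Its arguments: {"type":"object","properties":{"targets":{"type":"string"},"claw":{"type":"number"}},"required":["targets"]}

```bash
mkdir -p pics; python3 - <<'E'
from station import sense, cams, r
import cv2,pickle
s=sense();print(s['time_s'],s['tcp_pos'],s['ee_rot'],s['gripper_width'])
d={}
for n in('side','top','wrist'):
    c=cams.capture(n);d[n]=c;cv2.imwrite(f'pics/{n}0.png',c['frame'])
    print(n,{k:v for k,v in c.items() if k!='frame'})
pickle.dump((d,s),open('c0.pkl','wb'))
E
```

```text
0.0 [0.23146069 0.57988411 0.22144082] [[ 9.28675795e-01 -3.70891791e-01 -7.39653744e-04]
 [-3.70892517e-01 -9.28673426e-01 -2.09951335e-03]
 [ 9.17954881e-05  2.22409927e-03 -9.99997522e-01]] 0.9955142173866542
side {'vertical_fov': 52.51150448967556, 'cx': 316.73439711037395, 'cy': 205.90009483291527, 'eye': array([0.10285389, 0.52422746, 0.49093094]), 'rotation': array([[-0.69768803, -0.3534528 ,  0.62313925],
       [-0.71637461,  0.35177301, -0.60254724],
       [-0.00623156, -0.86679113, -0.49863243]])}
top {'vertical_fov': 49.795026142123646, 'cx': 311.6828918259236, 'cy': 196.47161420865575, 'eye': array([0.3862736 , 0.05939716, 1.07650878]), 'rotation': array([[-0.01082324, -0.98079674,  0.19473213],
       [-0.99986701,  0.00823945, -0.01407358],
       [ 0.01219883, -0.19485856, -0.98075549]])}
wrist {'vertical_fov': 65.70646984690485, 'cx': 314.2244734894298, 'cy': 201.01874362967843, 'tool_from_camera': array([[-2.49311841e-04, -9.52078210e-01, -3.05854573e-01,
         8.37726626e-02],
       [ 9.99999724e-01, -2.33530624e-05, -7.42437258e-04,
         1.23384131e-04],
       [ 6.99715695e-04, -3.05854674e-01,  9.52077953e-01,
        -1.61824253e-01],
       [ 0.00000000e+00,  0.00000000e+00,  0.00000000e+00,
         1.00000000e+00]])}
```

View pics/top0.png

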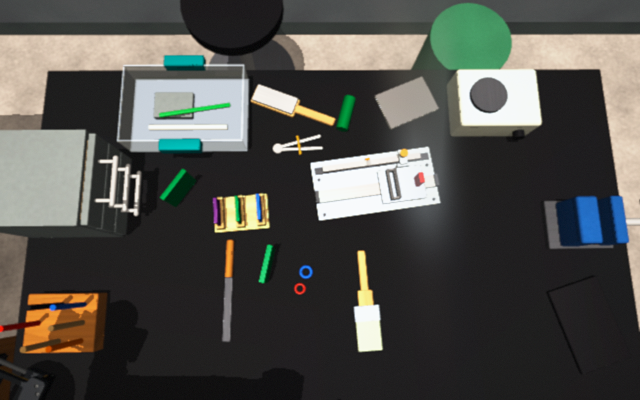

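View pics/side0.png

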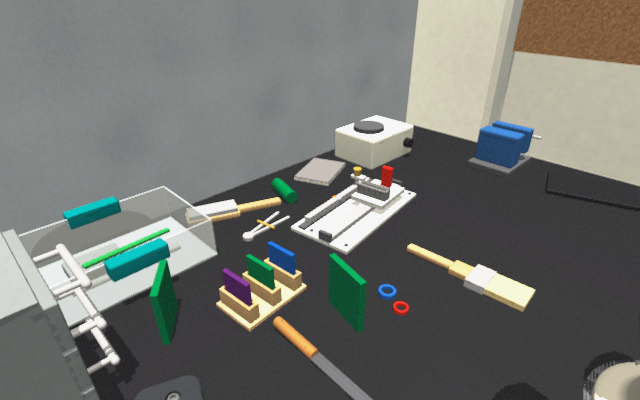

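The top view shows the rack near (241,211), with purple, green and blue slots from left to right. The jig is near (375,183): red tab (419,179), grey slot (393,183), orange items (367,158) and (404,153).
Green candidates in the top view are rack middle (240,209), large slabs at (177,187) and (266,263), and a piece in the tray (195,110). The rack one fits because it's the smallest and stands in a slot. I'll confirm that in a crop.

```bash
python3 - <<'E'
import cv2,pickle,numpy as np
d,s=pickle.load(open('c0.pkl','rb'))
t=d['top']['frame'];a=cv2.resize(t[140:240,200:450],None,fx=3.2,fy=3.2,interpolation=cv2.INTER_CUBIC)
b=d['side']['frame'];b=cv2.resize(b[140:330,130:430],(800,280*800//442),interpolation=cv2.INTER_CUBIC)
b=cv2.resize(d['side']['frame'][155:330,210:430],(345,275),interpolation=cv2.INTER_CUBIC)
w=cv2.resize(d['wrist']['frame'],(440,275))
cv2.imwrite('pics/crop1.png',np.vstack([a,np.hstack([b,w,np.zeros((275,15,3),np.uint8)])]))
E
```

```text
(no output)
```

View pics/crop1.png

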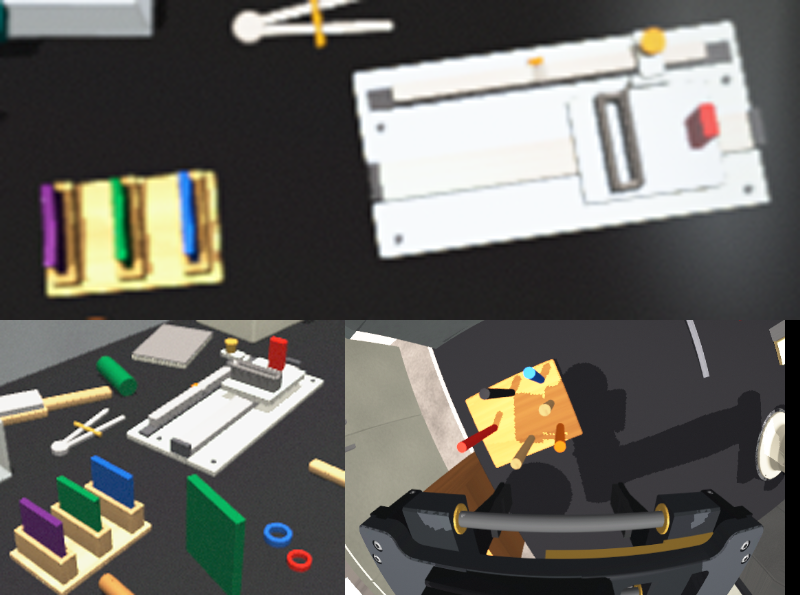

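The crop confirms it: the rack's middle slab is small and green, between purple and blue. The other green slabs are larger and stand on the bench. Next I'll measure coarsely from both views.

```bash
cat > h.py <<'E'
import numpy as np,cv2
def ray(c,u,v,T=None):
    f=c['frame'].shape[0]/2/np.tan(np.radians(c['vertical_fov']/2))
    x,y=(u-c['cx']),(v-c['cy'])
    if 'eye' in c: d=np.array([x/f,y/f,1.]);o=np.array(c['eye']);R=np.array(c['rotation'])
    else:
        q=np.hypot(x,y)+1e-9;a=q/f;d=np.array([np.sin(a)*x/q,np.sin(a)*y/q,np.cos(a)])
        M=T@np.array(c['tool_from_camera']);o=M[:3,3];R=M[:3,:3]
    d=R@d;return o,d/np.linalg.norm(d)
def onz(c,u,v,z,T=None):
    o,d=ray(c,u,v,T);return o+d*(z-o[2])/d[2]
def tri(r1,r2):
    A=[];b=[]
    for o,d in(r1,r2):
        P=np.eye(3)-np.outer(d,d);A.append(P);b.append(P@o)
    p=np.linalg.lstsq(np.vstack(A),np.hstack(b),rcond=None)[0]
    return p,[np.linalg.norm((np.eye(3)-np.outer(d,d))@(p-o)) for o,d in(r1,r2)]
def tool(s):
    T=np.eye(4);T[:3,:3]=s['ee_rot'];T[:3,3]=s['tcp_pos'];return T
def mask(c,lo,hi,roi):
    m=cv2.inRange(cv2.cvtColor(c['frame'],cv2.COLOR_BGR2HSV),np.array(lo),np.array(hi))
    k=np.zeros_like(m);x0,y0,x1,y1=roi;k[y0:y1,x0:x1]=m[y0:y1,x0:x1]
    n,l,st,_=cv2.connectedComponentsWithStats(k)
    if n<2:return k
    return (l==1+np.argmax(st[1:,4])).astype(np.uint8)*255
def rect(m):
    c=max(cv2.findContours(m,0,1)[0],key=cv2.contourArea);return cv2.boxPoints(cv2.minAreaRect(c))
E
python3 - <<'E'
from h import *;import pickle
np.set_printoptions(precision=4,suppress=True)
d,s=pickle.load(open('c0.pkl','rb'));t=d['top'];sd=d['side']
def show(n,m,z):
    b=rect(m);p=np.array([onz(t,*q,z) for q in b]);print(n,(m>0).sum(),b.round(1).tolist(),'c',p.mean(0));print(p[:,:2].tolist())
show('rackbase',mask(t,(15,40,120),(35,255,255),(205,185,275,240)),.008)
for n,lo,hi in(('green',(45,80,30),(85,255,255)),('blue',(105,120,60),(125,255,255)),('purple',(130,80,30),(160,255,255))):
    show(n,mask(t,lo,hi,(205,185,275,240)),.078)
show('jig',mask(t,(0,0,130),(180,70,255),(300,140,450,230)),.006)
mt=mask(t,(170,100,80),(180,255,255),(405,165,435,195))|mask(t,(0,100,80),(8,255,255),(405,165,435,195));show('tab',mt,.08)
ms=mask(sd,(0,130,80),(8,255,255),(370,155,400,195))|mask(sd,(172,130,80),(180,255,255),(370,155,400,195))
print('tabside',rect(ms).tolist())
show('orange',mask(t,(12,120,120),(30,255,255),(355,150,385,165)),.02)
show('cap',mask(t,(15,120,120),(30,255,255),(395,145,412,160)),.05)
E
```

```text
rackbase 1401 [[211.10000610351562, 197.1999969482422], [266.70001220703125, 192.3000030517578], [269.79998779296875, 227.8000030517578], [214.1999969482422, 232.6999969482422]] c [0.5594 0.2228 0.008 ]
[[0.5987858722307886, 0.2974696300943686], [0.6100622147900987, 0.15780111603703506], [0.519683993537638, 0.14926534224906787], [0.5089272767166899, 0.28673487315238855]]
green 129 [[233.89999389648438, 195.0], [238.6999969482422, 194.6999969482422], [240.5, 222.0], [235.6999969482422, 222.3000030517578]] c [0.5575 0.22   0.078 ]
[[0.5895906232452768, 0.2286022799129891], [0.5902730454221232, 0.21721357679202685], [0.5253549041817978, 0.2115500528366805], [0.5246993969619612, 0.22279970794683546]]
blue 93 [[255.60000610351562, 193.0], [259.20001220703125, 192.8000030517578], [261.1000061035156, 219.89999389648438], [257.6000061035156, 220.1999969482422]] c [0.5618 0.1705 0.078 ]
[[0.5939437291036341, 0.1773803668940056], [0.5944867357248618, 0.1690056256212381], [0.5297290651905286, 0.16365315100225883], [0.5292067863090755, 0.17192598370684528]]
purple 161 [[211.39999389648438, 197.1
[... 1080 characters left out ...]
26953125, 185.04617309570312], [381.923095703125, 164.61541748046875], [393.3692626953125, 166.04617309570312], [390.8154296875, 186.4769287109375]]
orange 6 [[365.0, 158.0], [368.0, 158.0], [368.0, 159.0], [365.0, 159.0]] c [ 0.6935 -0.0965  0.02  ]
[[0.6948818428055268, -0.0927590773886073], [0.6948263201678135, -0.10041930527346794], [0.692182173389542, -0.10032320372025878], [0.6922379032957247, -0.09266658397580523]]
cap 46 [[400.0, 149.0], [407.0, 149.0], [407.0, 156.0], [400.0, 156.0]] c [ 0.6996 -0.1848  0.05  ]
[[0.7087391270584649, -0.17653520966330083], [0.7086172581172084, -0.1940137173870332], [0.6905133144451909, -0.1930347788056932], [0.6906385187648358, -0.17561410769747837]]
```

Request:
step_arm(targets="1.48 3.72 0 0; 1.48 3.72 0 0; 1.48 3.72 0 0; 1.48 3.72 0 0; 1.48 3.72 0 0; 1.48 3.72 0 0; 1.48 3.72 0 0; 1.48 3.72 0 0; 1.48 3.72 0 0", claw=4)

```text
time_s: 0.9
tcp_pos: [0.2308, 0.2179, 0.2222]
ee_rot: [[0.929, -0.37, -0.0], [-0.37, -0.929, -0.0], [-0.0, 0.0, -1.0]]
wrist_force: [1.5, -1.2, 0.6]
gripper_width: 0.478
gripper_force: 0.0
```

Request:
step_arm(targets="0 0 0 -6.7; 0 0 0 -6.7; 0 0 0 -6.7; 0 0 0 -6.7; 4 0 0 0; 4 0 0 0; 4 0 0 0; 4 0 0 0; 4 0 0 0; 4 0 0 0; 4 0 0 0; 0 0 0 0")

```text
time_s: 1.9
tcp_pos: [0.5158, 0.2451, 0.22]
ee_rot: [[0.996, 0.084, 0.0], [0.084, -0.996, -0.002], [-0.0, 0.002, -1.0]]
wrist_force: [0.3, 0.6, 0.7]
gripper_width: 0.456
gripper_force: 0.0
```

```bash
cat > look.py <<'E'
from station import sense, cams
from h import *;import pickle,sys
np.set_printoptions(precision=4,suppress=True)
s=sense();c=cams.capture('wrist');pickle.dump((c,s),open(sys.argv[1]+'.pkl','wb'));cv2.imwrite(f'pics/{sys.argv[1]}.png',c['frame'])
print(s['time_s'],s['tcp_pos'],s['ee_rot'],s['joints'],s['gripper_width'])
E
python3 look.py w1
```

```text
1.9 [0.5158 0.2451 0.22  ] [[ 0.9964  0.0844  0.0001]
 [ 0.0844 -0.9964 -0.0018]
 [-0.      0.0019 -1.    ]] [ 41.7148  16.9238  -7.5554   0.0925 -65.5852  53.0861] 0.45558130897964927
```

View pics/w1.png

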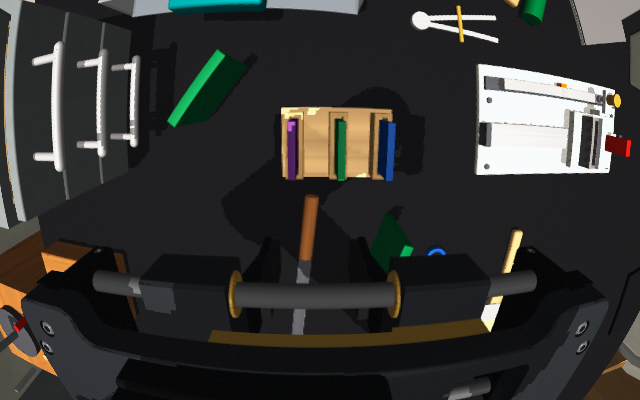

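The wrist view shows the rack slabs: purple (292,150), green (341,150) and blue (388,150). The jig is at the right.

```bash
cat > g.py <<'E'
from h import *;import pickle,sys
np.set_printoptions(precision=4,suppress=True)
c,s=pickle.load(open(sys.argv[1]+'.pkl','rb'));T=tool(s);z=float(sys.argv[2]);roi=tuple(map(int,sys.argv[3:7]))
m=mask(c,(45,80,int(sys.argv[7]) if len(sys.argv)>7 else 90),(85,255,255),roi)
b=rect(m);print(b.round(1).tolist(),(m>0).sum())
p=np.array([onz(c,*q,z,T) for q in b]);print(p,p.mean(0));q=(np.linalg.inv(T)@np.r_[p.mean(0),1])[:3];print('in tool cm',q*100)
e=p[1]-p[0] if np.linalg.norm(p[1]-p[0])>np.linalg.norm(p[2]-p[1]) else p[2]-p[1]
print('yaw',np.degrees(np.arctan2(e[1],e[0])),'len',np.linalg.norm(e))
E
python3 g.py w1 .078 320 100 365 190; python3 g.py w1 .078 320 100 365 190 40
python3 -c "
import pickle;c,s=pickle.load(open('w1.pkl','rb'));import cv2
for v in(130,150,170):print(cv2.cvtColor(c['frame'],40)[v,332:352].tolist())"
```

```text
[[338.0, 121.0], [345.0, 121.0], [345.0, 180.0], [338.0, 180.0]] 426
[[0.5855 0.228  0.078 ]
 [0.5862 0.2212 0.078 ]
 [0.527  0.215  0.078 ]
 [0.5264 0.2221 0.078 ]] [0.5563 0.2215 0.078 ]
in tool cm [ 3.839   2.6619 14.2079]
yaw -174.031449035647 len 0.05955680310101131
[[335.8999938964844, 179.89999389648438], [337.29998779296875, 119.9000015258789], [345.79998779296875, 120.0999984741211], [344.3999938964844, 180.1999969482422]] 486
[[0.5262 0.2242 0.078 ]
 [0.5866 0.2287 0.078 ]
 [0.5872 0.2204 0.078 ]
 [0.5268 0.2156 0.078 ]] [0.5567 0.2223 0.078 ]
in tool cm [ 3.8861  2.5944 14.2078]
yaw 4.268692873992263 len 0.0605129853376403
[[17, 138, 190], [17, 140, 189], [24, 127, 90], [62, 124, 41], [73, 224, 33], [73, 248, 37], [73, 238, 60], [73, 211, 104], [73, 205, 107], [73, 204, 109], [74, 210, 108], [73, 204, 109], [73, 202, 111], [73, 204, 109], [19, 131, 170], [17, 132, 203], [17, 126, 217], [17, 123, 226], [17, 121, 226], [17, 122, 226]]
[[17, 139, 184], [17, 139, 185], [19, 139, 103], [73, 230, 30], [72, 218, 34], [75, 244, 47], [73, 230, 103], [74, 216, 105], [74, 209, 105], [73, 209, 106], [73, 208, 108], [73, 208, 108], [73, 206, 110], [50, 120, 102], [20, 133, 150], [17, 133, 192], [17, 126, 200], [17, 128, 201], [17, 126, 201], [17, 126, 203]]
[[17, 142, 176], [16, 140, 153], [18, 137, 91], [69, 162, 33], [74, 232, 33], [74, 255, 37], [73, 217, 100], [73, 209, 106], [73, 208, 104], [73, 214, 105], [73, 211, 105], [73, 210, 107], [73, 225, 121], [29, 117, 133], [17, 133, 193], [17, 126, 215], [17, 123, 224], [17, 122, 224], [18, 123, 224], [18, 123, 224]]
```

Request:
step_arm(targets="1.9 1.3 0 0; 1.95 1.3 0 0; 0 0 3.5 0; 0 0 3.5 0; 0 0 3.5 0; 0 0 3 0; 0 0 2 0; 0 0 1 0; 0 0 0.9 0; 0 0 0 0")

```text
time_s: 2.78
tcp_pos: [0.5499, 0.222, 0.0477]
ee_rot: [[0.996, 0.088, -0.002], [0.088, -0.996, -0.001], [-0.002, 0.001, -1.0]]
wrist_force: [-0.4, 0.2, 0.0]
gripper_width: 0.454
gripper_force: 0.0
```

```bash
python3 look.py w2; python3 g.py w2 .078 200 20 450 260 70
```

```text
2.7833 [0.5499 0.222  0.0477] [[ 0.9961  0.0882 -0.0017]
 [ 0.0882 -0.9961 -0.0011]
 [-0.0018  0.0009 -1.    ]] [ 37.6152  29.1415 -16.1652  -0.0153 -44.8109  57.4543] 0.4543268713190932
[[310.0, 213.0], [326.0, 213.0], [326.0, 259.0], [310.0, 259.0]] 770
[[0.5855 0.2275 0.078 ]
 [0.5862 0.2203 0.078 ]
 [0.5627 0.2179 0.078 ]
 [0.562  0.2256 0.078 ]] [0.5741 0.2228 0.078 ]
in tool cm [ 2.4167  0.138  -3.0389]
yaw -174.13125227108 len 0.02359218758975653
```

View pics/w2.png

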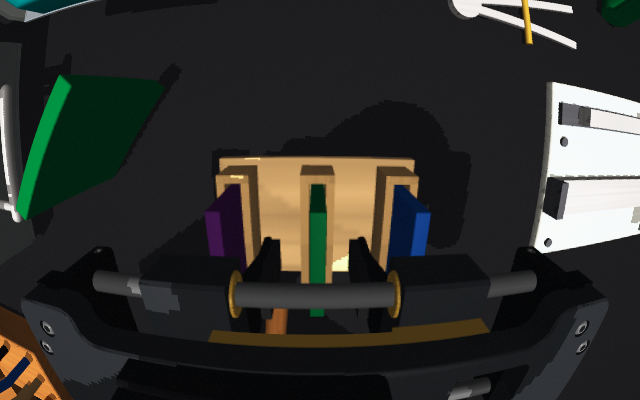

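The slab at (317,230) lies between the fingers and clear of its neighbours. I'll trim x by 0.6 cm and close.

Request:
step_arm(targets="0.3 0 0.1 0; 0.3 0 0.2 0; 0 0 0 0")

```text
time_s: 3.08
tcp_pos: [0.558, 0.2233, 0.0466]
ee_rot: [[0.996, 0.088, 0.002], [0.088, -0.996, 0.001], [0.002, -0.001, -1.0]]
wrist_force: [-0.1, -0.1, 0.2]
gripper_width: 0.461
gripper_force: 0.0
```

Request:
step_arm(targets="0 0 0 0; 0 0 0 0; 0 0 0 0; 0 0 0 0; 0 0 0 0; 0 0 0 0; 0 0 0 0; 0 0 0 0", claw=0)

```text
time_s: 3.75
tcp_pos: [0.5566, 0.2223, 0.0455]
ee_rot: [[0.996, 0.088, -0.001], [0.088, -0.996, -0.001], [-0.001, 0.001, -1.0]]
wrist_force: [0.6, -2.1, 0.1]
gripper_width: 0.093
gripper_force: 30.0
```

Request:
step_arm(targets="0 0 -0.8 0; 0 0 -0.8 0; 0 0 -1 0; 0 0 -1.5 0; 0 0 -1.5 0; 0 0 -2 0; 0 0 -2 0; 0 0 -2 0; 0 0 -2 0; 0 0 0 0; 0 0 0 0")

```text
time_s: 4.67
tcp_pos: [0.5575, 0.2235, 0.184]
ee_rot: [[0.996, 0.088, 0.004], [0.088, -0.996, 0.003], [0.004, -0.003, -1.0]]
wrist_force: [-0.7, -0.2, -0.9]
gripper_width: 0.088
gripper_force: 30.0
```

```bash
python3 - <<'E'
from h import *;import pickle
np.set_printoptions(precision=4,suppress=True)
d,s=pickle.load(open('c0.pkl','rb'));t=d['top'];sd=d['side']
# tab top: 4 corners of red in top view incl side face; bright top face vs side?
hsv=cv2.cvtColor(t['frame'],40);print(hsv[170:188,413:427].tolist().__len__())
for v in range(170,188):print(v,[tuple(int(a) for a in hsv[v,u]) if (hsv[v,u,1]>90) else 0 for u in range(413,428)])
a=cv2.resize(t['frame'][140:225,360:450],None,fx=6,fy=6,interpolation=cv2.INTER_CUBIC)
b=cv2.resize(sd['frame'][150:235,340:425],(260,260),interpolation=cv2.INTER_CUBIC)
b=cv2.copyMakeBorder(b,0,510-260,0,0,0)
cv2.imwrite('pics/crop2.png',np.hstack([a,b]))
E
python3 - <<'E'
import sys;sys.path.insert(0,'.')
from station import sense;s=sense();print(s['tcp_pos'],s['gripper_width'],s['gripper_force'])
E
```

```text
18
170 [0, 0, 0, 0, 0, 0, 0, 0, 0, 0, 0, 0, 0, 0, 0]
171 [0, 0, 0, 0, 0, 0, 0, 0, 0, 0, 0, 0, 0, 0, 0]
172 [0, 0, 0, 0, 0, 0, 0, 0, (0, 96, 244), 0, 0, 0, 0, 0, 0]
173 [0, 0, 0, 0, 0, 0, (1, 140, 237), (1, 155, 245), (1, 159, 245), (0, 135, 242), 0, 0, 0, 0, 0]
174 [0, 0, 0, 0, 0, (179, 104, 171), (1, 152, 235), (1, 155, 245), (1, 157, 245), (0, 146, 243), 0, 0, 0, 0, 0]
175 [0, 0, 0, 0, 0, (0, 106, 159), (0, 149, 235), (1, 153, 245), (1, 155, 245), (1, 153, 244), 0, 0, 0, 0, 0]
176 [0, 0, 0, 0, 0, (0, 109, 161), (0, 151, 235), (1, 154, 245), (1, 154, 245), (1, 157, 245), (2, 111, 244), 0, 0, 0, 0]
177 [0, 0, 0, 0, 0, (179, 104, 155), (0, 148, 226), (1, 152, 243), (1, 153, 246), (1, 158, 245), (2, 121, 244), 0, 0, 0, 0]
178 [0, 0, 0, 0, 0, 0, (0, 132, 197), (1, 149, 240), (1, 152, 245), (1, 157, 245), (1, 138, 242), 0, 0, 0, 0]
179 [0, 0, 0, 0, 0, 0, (0, 110, 172), (1, 147, 237), (1, 152, 245), (1, 155, 246), (1, 146, 244), 0, 0, 0, 0]
180 [0, 0, 0, 0, 0, 0, (0, 103, 159), (0, 151, 235), (1, 153, 246), (1, 157, 246), (1, 154, 245), (3, 99, 244), 0, 0, 0]
181 [0, 0, 0, 0, 0, 0, (179, 98, 154), (0, 148, 229), (0, 152, 243), (1, 156, 241), (1, 151, 239), (2, 101, 239), 0, 0, 0]
182 [0, 0, 0, 0, 0, 0, 0, (179, 127, 181), (0, 140, 202), (179, 126, 195), 0, 0, 0, 0, 0]
183 [0, 0, 0, 0, 0, 0, 0, 0, 0, 0, 0, 0, 0, 0, 0]
184 [0, 0, 0, 0, 0, 0, 0, 0, 0, 0, 0, 0, 0, 0, 0]
185 [0, 0, 0, 0, 0, 0, 0, 0, 0, 0, 0, 0, 0, 0, 0]
186 [0, 0, 0, 0, 0, 0, 0, 0, 0, 0, 0, 0, 0, 0, 0]
187 [0, 0, 0, 0, 0, 0, 0, 0, 0, 0, 0, 0, 0, 0, 0]
[0.55746934 0.22354194 0.18399047] 0.0882846140673378 29.99917949025985
```

View pics/crop2.png

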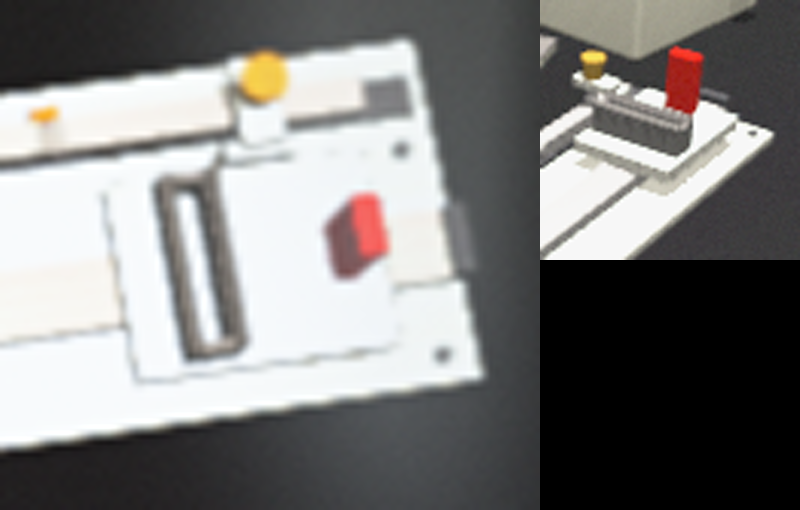

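The crop shows the tab top face centred at top-image (421.7,178) and the slot mouth at (393.2,184). The orange notch marker is at (367,159). In the side image the tab top is at about (388,167.5).

```bash
python3 - <<'E'
from h import *;import pickle
np.set_printoptions(precision=4,suppress=True)
d,s=pickle.load(open('c0.pkl','rb'));t=d['top'];sd=d['side']
tp,e=tri(ray(t,421.2,178),ray(sd,388,167.5));print('tab',tp,e)
a=np.radians(8);jx=np.array([np.cos(a),np.sin(a),0]);jy=np.array([-np.sin(a),np.cos(a),0])
for v in(166.5,168.5):print(tri(ray(t,421.2,178),ray(sd,388,v)))
m=onz(t,393.2,184,tp[2]-.023);print('mouth',m,'delta in jig',(m-tp)@jx,(m-tp)@jy)
E
```

```text
tab [ 0.6243 -0.2165  0.0844] [np.float64(0.0018214141318488699), np.float64(0.0018214141318488215)]
(array([ 0.6237, -0.2155,  0.0875]), [np.float64(0.00165657836790211), np.float64(0.0016565783679014998)])
(array([ 0.6249, -0.2174,  0.0813]), [np.float64(0.0019870907121658046), np.float64(0.0019870907121663194)])
mouth [ 0.617  -0.1529  0.0614] delta in jig 0.0015998216687025295 0.06394648052030447
```

Request:
step_arm(targets="0 4 0 0; 0 4 0 0; 0 4 0 0; 0 4 0 0; 0 4 0 0; 0 4 0 0; 0 4 0 0; 0 2 0 -3; 0 0 0 0; 0 0 0 0")

```text
time_s: 5.5
tcp_pos: [0.5825, -0.0771, 0.1805]
ee_rot: [[0.991, 0.137, -0.002], [0.137, -0.991, 0.0], [-0.002, -0.001, -1.0]]
wrist_force: [0.2, 0.2, -1.1]
gripper_width: 0.088
gripper_force: 30.0
```

```bash
python3 look.py w3
```

```text
5.5 [ 0.5825 -0.0771  0.1805] [[ 0.9906  0.1367 -0.0019]
 [ 0.1367 -0.9906  0.0003]
 [-0.0019 -0.0005 -1.    ]] [  8.2279  20.3468  -8.4518  -0.036  -61.3077  89.6492] 0.0875031441845061
```

View pics/w3.png

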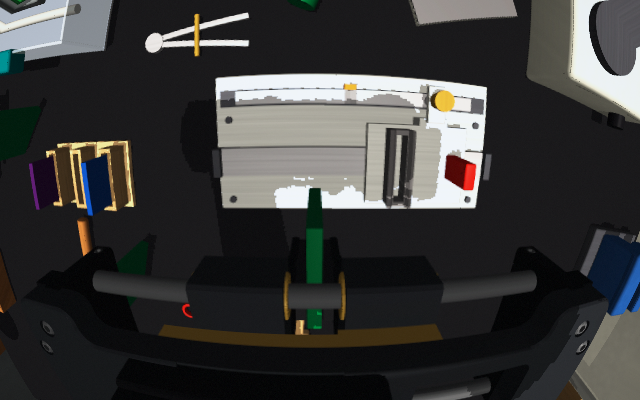

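The wrist view shows the slot mouth at about (399,166), tab (460,172), marker (350,87), cap (443,100) and the held slab's far top edge near (315,228).

```bash
cat > m3.py <<'E'
from h import *;import pickle,sys
np.set_printoptions(precision=4,suppress=True)
c,s=pickle.load(open('w3.pkl','rb'));T=tool(s);Ti=np.linalg.inv(T)
a=np.radians(8);jx=np.array([np.cos(a),np.sin(a),0]);jy=np.array([-np.sin(a),np.cos(a),0])
def rep(n,u,v,z):
    p=onz(c,u,v,z,T);print(n,p,'tool cm',100*(Ti@np.r_[p,1])[:3],'jig',p@jx,p@jy);return p
hsv=cv2.cvtColor(c['frame'],40)
for v in(140,165,190):print(v,hsv[v,380:420,2].tolist())
for u in(390,399,409):print(u,hsv[118:214,u,2].tolist())
b=rect(mask(c,(0,130,60),(8,255,255),(435,140,490,200)));print('tab',b.tolist())
b=rect(mask(c,(12,120,120),(30,255,255),(335,75,365,97)));rep('marker',*b.mean(0),.03)
b=rect(mask(c,(12,120,120),(30,255,255),(425,80,460,115)));rep('cap',*b.mean(0),.06)
print(b)
for v in range(222,236):print(v,hsv[v,315].tolist(),end=' ')
p=rep('slabfar',315,228,T[2,3]+.0325)
for n,uv in(('bl',(222,208)),('br',(474,208)),('tl',(217,80)),('tr',(487,88))):rep(n,*uv,.006)
E
python3 m3.py
```

```text
140 [187, 186, 185, 186, 185, 123, 29, 30, 30, 30, 57, 68, 69, 69, 64, 67, 112, 186, 186, 187, 187, 128, 50, 30, 30, 31, 30, 43, 71, 57, 52, 52, 53, 64, 75, 100, 163, 185, 186, 186]
165 [186, 186, 185, 162, 94, 28, 30, 29, 43, 60, 71, 72, 68, 58, 70, 142, 176, 185, 184, 168, 62, 32, 30, 30, 30, 36, 55, 63, 51, 51, 51, 57, 72, 75, 148, 183, 184, 184, 184, 183]
190 [183, 183, 158, 29, 29, 30, 30, 55, 71, 71, 70, 62, 65, 128, 168, 184, 182, 173, 90, 37, 36, 34, 29, 35, 52, 66, 51, 51, 50, 61, 71, 90, 143, 183, 184, 184, 184, 184, 183, 183]
390 [165, 166, 164, 164, 169, 125, 146, 183, 182, 170, 35, 34, 45, 47, 46, 45, 45, 50, 50, 58, 57, 57, 57, 59, 66, 64, 65, 64, 64, 62, 63, 64, 65, 64, 64, 65, 67, 67, 66, 70, 71, 71, 70, 70, 72, 71, 71, 71, 72, 71, 71, 71, 71, 70, 71, 71, 70, 70, 70, 70, 71, 70, 71, 70, 70, 71, 71, 71, 70, 70, 71, 69, 70, 69, 69, 70, 70, 70, 89, 117, 120, 78, 67, 66, 63, 64, 63, 64, 85, 110, 110, 28, 28, 29, 27, 27]
399 [166, 165, 165, 164, 167, 151, 107, 184, 180, 182, 104, 51, 80, 95, 95, 95, 94, 175, 186, 185, 185, 188, 187, 182, 187, 188, 184, 181, 183, 186, 184, 
[... 1233 characters left out ...]
227 [73, 248, 34] 228 [73, 245, 51] 229 [74, 248, 70] 230 [73, 236, 80] 231 [73, 232, 79] 232 [73, 245, 78] 233 [73, 233, 80] 234 [73, 239, 79] 235 [73, 242, 79] slabfar [ 0.6118 -0.073   0.213 ] tool cm [ 2.9536 -0.0064 -3.2555] jig 0.5956579042620869 -0.15740614650003734
bl [0.5346 0.0273 0.006 ] tool cm [ -3.2815 -10.9851  17.463 ] jig 0.5331910767198835 -0.047353967679728215
br [ 0.5766 -0.281   0.006 ] tool cm [-3.3354 20.1314 17.4463] jig 0.5318908113540384 -0.35851664260254507
tl [0.6817 0.0448 0.006 ] tool cm [ 11.5276 -10.7085  17.4353] jig 0.681275155638295 -0.05048269717326102
tr [ 0.725  -0.2628  0.006 ] tool cm [11.6184 20.3544 17.4184] jig 0.6814231861699037 -0.3611128356576464
```

```bash
cat >> m3.py <<'E'
print('---')
for z in (.058,.0614,.065): rep('mouth',400.8,166.5,z)
for uv in ((402.5,129),(399,206)):rep('ends',*uv,.0614)
rep('l',387.8,165,.0614);rep('r',413.8,165,.0614)
i=cv2.resize(c['frame'][70:220,340:490],(600,600),interpolation=cv2.INTER_CUBIC);i=cv2.convertScaleAbs(i,alpha=1.3);cv2.imwrite('pics/crop3.png',i)
E
python3 m3.py | sed -n '/---/,$p'
```

```text
---
mouth [ 0.6206 -0.155   0.058 ] tool cm [ 2.7366  8.2478 12.2414] jig 0.5929978684394035 -0.23985815027784532
mouth [ 0.6211 -0.1539  0.0614] tool cm [ 2.8042  8.1487 11.9013] jig 0.5936821231703037 -0.23887096522513357
mouth [ 0.6217 -0.1528  0.065 ] tool cm [ 2.8757  8.0438 11.5412] jig 0.5944066281794924 -0.23782571046343878
ends [ 0.6564 -0.1487  0.0614] tool cm [ 6.3694  8.1161 11.8947] jig 0.6293353754497754 -0.2386320488461343
ends [ 0.5822 -0.1606  0.0614] tool cm [-1.1453  8.2753 11.9086] jig 0.5541847069629352 -0.24004038804686717
l [ 0.6206 -0.141   0.0614] tool cm [ 2.9234  6.8595 11.9018] jig 0.5949061872146845 -0.22598172434391883
r [ 0.6247 -0.1666  0.0614] tool cm [ 2.9797  9.4487 11.9003] jig 0.5954061541618396 -0.2518754091815956
```

View pics/crop3.png

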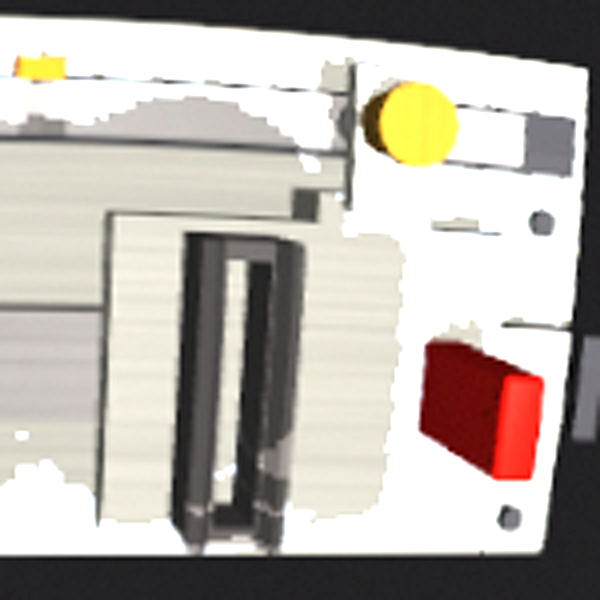

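```bash
cat >> m3.py <<'E'
print('+++')
for z in(.0814,.0844,.0875): rep('tab',470,177,z)
rep('innerR',399.8,165,.0344);rep('innerR140',401.3,140,.0344)
rep('innerFar',399,135,.0344)
E
python3 m3.py | sed -n '/+++/,$p'
```

```text
+++
tab [ 0.626  -0.2189  0.0814] tool cm [ 2.3932 14.6486  9.8986] jig 0.5894505712958212 -0.30387040020456596
tab [ 0.6265 -0.2171  0.0844] tool cm [ 2.4621 14.4797  9.5985] jig 0.5901493102207591 -0.3021847886059654
tab [ 0.6269 -0.2153  0.0875] tool cm [ 2.5333 14.3052  9.2885] jig 0.5908713404431947 -0.30044298995407825
innerR [ 0.6182 -0.161   0.0344] tool cm [ 2.4243  8.8158 14.6017] jig 0.5898175444004592 -0.24551837241912183
innerR140 [ 0.6442 -0.1576  0.0344] tool cm [ 5.039   8.8256 14.5968] jig 0.6159638009420662 -0.24568005714866942
innerFar [ 0.6488 -0.1542  0.0344] tool cm [ 5.5447  8.5547 14.596 ] jig 0.6210270526611867 -0.2429828511549541
```

Request:
step_arm(targets="0.6 2 0 0; 0.7 2.2 0 0; 0.7 2.2 0 0; 0.5 1.85 0 0; 0 0 2 0; 0 0 2 0; 0 0 1.5 0; 0 0 1 0; 0 0 0 0; 0 0 0 0; 0 0 0 0; 0 0 0 0")

```text
time_s: 6.55
tcp_pos: [0.6204, -0.154, 0.118]
ee_rot: [[0.99, 0.141, 0.003], [0.141, -0.99, -0.0], [0.003, 0.001, -1.0]]
wrist_force: [0.2, -1.0, -0.3]
gripper_width: 0.091
gripper_force: 30.0
```

```bash
python3 look.py w4; python3 - <<'E'
from h import *;import pickle
c,s=pickle.load(open('w4.pkl','rb'))
p=np.array(s['tcp_pos']);a=np.radians(8);print('jig',p@[np.cos(a),np.sin(a),0],p@[-np.sin(a),np.cos(a),0])
cv2.imwrite('pics/crop4.png',cv2.resize(c['frame'][110:310,200:440],(720,600),interpolation=cv2.INTER_CUBIC))
E
```

```text
6.55 [ 0.6204 -0.154   0.118 ] [[ 0.9901  0.1406  0.0027]
 [ 0.1406 -0.9901 -0.0003]
 [ 0.0026  0.0006 -1.    ]] [  0.5489  28.2143  -5.4734   0.0194 -56.1579  97.5213] 0.09093193113973135
jig 0.5929320703798062 -0.23879451628977894
```

View pics/crop4.png

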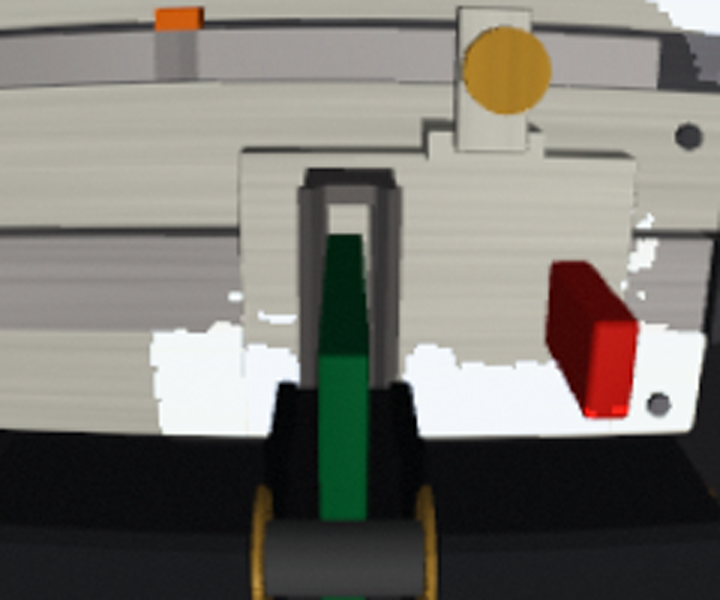

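```bash
python3 - <<'E'
from h import *;import pickle
np.set_printoptions(precision=4,suppress=True)
c,s=pickle.load(open('w4.pkl','rb'));T=tool(s);Ti=np.linalg.inv(T)
for n,u,v,z in(('slab bot far',345.5,235,s['tcp_pos'][2]-.0375),('innerfar floor?',349.5,205,.0344),('rim far',349.5,186,.0614),('rimL',300,250,.0614),('rimR',401,250,.0614),('inL',328,220,.0344),('inR',371,220,.0344),('tab',613,320+50,.0844),('cap',507,70,.06),('marker',179,20,.03),('tabtopR',636,321,.0844),('tabbotR',628,415,.0844),('tabtopL',594,325,.0844)):
    print(n,100*(Ti@np.r_[onz(c,200+u/3,110+v/3,z,T),1])[:3])
E
```

```text
slab bot far [2.874  0.017  3.7576]
innerfar floor? [2.4465 0.1367 8.3673]
rim far [3.5694 0.1173 5.6703]
rimL [ 1.9661 -1.0938  5.6653]
rimR [1.9658 1.3839 5.6669]
inL [ 2.0258 -0.4492  8.3659]
inR [2.0259 0.7241 8.3666]
tab [-0.2965  6.3438  3.364 ]
cap [6.4038 3.8693 5.8201]
marker [ 7.5002 -4.4445  8.8178]
tabtopR [0.937  6.7821 3.3676]
tabbotR [-1.5012  6.8673  3.3612]
tabtopL [0.8494 5.759  3.3667]
```

The slab's bottom end at crop (345,235) is over the slot opening, centred at (349,220). It needs about +1.3 mm in tool y and -2 mm in x.

Request:
step_arm(targets="-0.2 0.13 0 0; 0 0 0 0; 0 0 0.8 0; 0 0 0.8 0; 0 0 0.6 0; 0 0 0.4 0; 0 0 0.4 0; 0 0 0 0; 0 0 0 0")

```text
time_s: 7.35
tcp_pos: [0.6176, -0.1559, 0.0862]
ee_rot: [[0.99, 0.14, -0.001], [0.14, -0.99, -0.0], [-0.001, 0.0, -1.0]]
wrist_force: [0.8, -0.9, 0.8]
gripper_width: 0.085
gripper_force: 30.0
```

Request:
step_arm(targets="0 0 0.4 0; 0 0 0.4 0; 0 0 0.3 0; 0 0 0 0; 0 0 0 0")

```text
time_s: 7.77
tcp_pos: [0.6175, -0.1559, 0.0753]
ee_rot: [[0.99, 0.14, -0.001], [0.14, -0.99, -0.0], [-0.001, -0.0, -1.0]]
wrist_force: [0.0, 0.7, 0.2]
gripper_width: 0.087
gripper_force: 30.0
```

Request:
step_arm(targets="0 0 0.15 0; 0 0 0.15 0; 0 0 0.1 0; 0 0 0 0; 0 0 0 0")

```text
time_s: 8.18
tcp_pos: [0.618, -0.156, 0.0734]
ee_rot: [[0.99, 0.14, 0.001], [0.14, -0.99, -0.001], [0.001, 0.001, -1.0]]
wrist_force: [-2.5, 0.3, 6.8]
gripper_width: 0.091
gripper_force: 30.0
```

Contact at about the expected floor height. I'll release and look.

Request:
step_arm(targets="0 0 0 0; 0 0 0 0; 0 0 0 0; 0 0 0 0; 0 0 0 0", claw=3)

```text
time_s: 8.6
tcp_pos: [0.6175, -0.1559, 0.0712]
ee_rot: [[0.99, 0.14, -0.0], [0.14, -0.99, 0.0], [-0.0, -0.0, -1.0]]
wrist_force: [0.5, -0.0, 0.7]
gripper_width: 0.327
gripper_force: 0.0
```

Request:
step_arm(targets="0 0 -1 0; 0 0 -2 0; 0 0 -2.5 0; 0 0 -2.5 0; 0 0 -2 0; 0 1.5 0 0; 0 2 0 0; 0 2 0 0; 0 0.6 0 0; 0 0 0 0; 0 0 0 0")

```text
time_s: 9.52
tcp_pos: [0.6259, -0.2165, 0.1712]
ee_rot: [[0.99, 0.139, -0.001], [0.139, -0.99, 0.0], [-0.001, -0.0, -1.0]]
wrist_force: [-0.4, 0.3, 0.2]
gripper_width: 0.345
gripper_force: 0.0
```

```bash
python3 look.py w5; python3 - <<'E'
from h import *;import pickle
from station import cams
c,s=pickle.load(open('w5.pkl','rb'));sd=cams.capture('side');t=cams.capture('top');pickle.dump((sd,t),open('s5.pkl','wb'))
a=cv2.resize(c['frame'][60:300,160:480],(533,400),interpolation=cv2.INTER_CUBIC)
b=cv2.resize(sd['frame'][130:220,340:400+20],(267,300),interpolation=cv2.INTER_CUBIC)
cv2.imwrite('pics/crop5.png',np.hstack([a,cv2.copyMakeBorder(b,0,100,0,0,0)]))
E
```

```text
9.5167 [ 0.6259 -0.2165  0.1712] [[ 0.9903  0.139  -0.0007]
 [ 0.139  -0.9903  0.0003]
 [-0.0006 -0.0004 -1.    ]] [ -5.1213  27.7276   2.031   -0.0162 -64.344  103.1178] 0.3448590255312812
```

View pics/crop5.png

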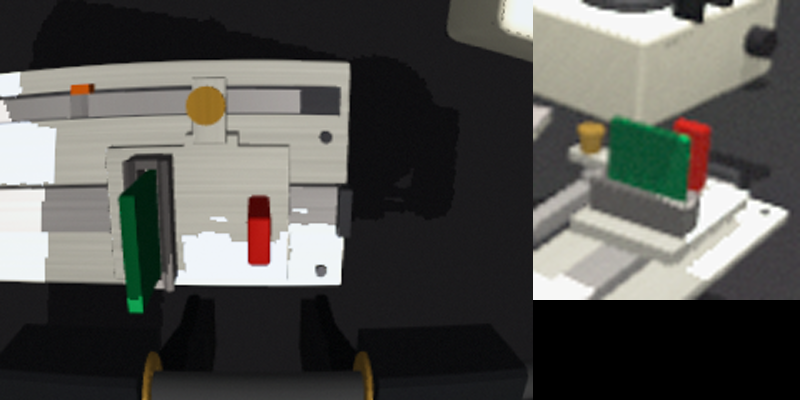

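The slab stands seated in the slot, and the red tab is centred between the fingers at crop (259,235). Descending onto the tab.

Request:
step_arm(targets="0 0 2.5 0; 0 0 2.5 0; 0 0 2 0; 0 0 1.5 0; 0 0 1 0; 0 0 1 0; 0 0 0.8 0; 0 0 0 0; 0 0 0 0")

```text
time_s: 10.42
tcp_pos: [0.6264, -0.2162, 0.0587]
ee_rot: [[0.99, 0.14, 0.0], [0.14, -0.99, -0.0], [0.0, 0.0, -1.0]]
wrist_force: [-0.3, 0.4, 0.8]
gripper_width: 0.343
gripper_force: 0.0
```

Request:
step_arm(targets="0 0 0 0; 0 0 0 0; 0 0 0 0; 0 0 0 0; 0 0 0 0; 0 0 0 0; 0 0 0 0", claw=0)

```text
time_s: 11.0
tcp_pos: [0.6266, -0.2166, 0.0593]
ee_rot: [[0.99, 0.14, 0.001], [0.14, -0.99, -0.001], [0.001, 0.001, -1.0]]
wrist_force: [-1.4, -0.6, 3.1]
gripper_width: 0.134
gripper_force: 30.0
```

Request:
step_arm(targets="0 -0.3 0 0; 0 -0.5 0 0; 0 -0.7 0 0; 0 -0.8 0 0; 0 -0.8 0 0; 0 -0.8 0 0; 0 -0.8 0 0; 0 -0.7 0 0; 0 -0.5 0 0; 0 -0.3 0 0; 0 0 0 0; 0 0 0 0")

```text
time_s: 12.0
tcp_pos: [0.6181, -0.1545, 0.0593]
ee_rot: [[0.99, 0.14, 0.002], [0.14, -0.99, 0.0], [0.002, 0.0, -1.0]]
wrist_force: [0.8, -0.5, 5.4]
gripper_width: 0.133
gripper_force: 30.0
```

```bash
python3 look.py w6; python3 - <<'E'
from h import *;import pickle
np.set_printoptions(precision=4,suppress=True)
c,s=pickle.load(open('w6.pkl','rb'));T=tool(s);Ti=np.linalg.inv(T)
print(s['wrist_force'])
for n,roi,z in(('marker',(200,60,312,200),.03),('cap',(312,60,440,200),.062)):
    m=mask(c,(8,130,90),(30,255,255),roi);b=rect(m);print(n,b.tolist());print(100*(Ti@np.r_[onz(c,*b.mean(0),z,T),1])[:3])
cv2.imwrite('pics/crop6.png',cv2.resize(c['frame'][80:300,200:440],(655,600),interpolation=cv2.INTER_CUBIC))
E
```

```text
12.0 [ 0.6181 -0.1545  0.0593] [[ 0.9901  0.1402  0.0015]
 [ 0.1402 -0.9901  0.0002]
 [ 0.0015  0.     -1.    ]] [  0.4867  31.705   -9.0637  -0.0128 -49.1448  97.581 ] 0.13305621926044328
[ 0.7738 -0.5344  5.3564]
marker [[230.04937744140625, 112.90422821044922], [268.3294677734375, 100.65459442138672], [284.48040771484375, 151.12628173828125], [246.2003173828125, 163.37591552734375]]
[ 6.751  -3.5838  2.9372]Traceback (most recent call last):
  File "<stdin>", line 6, in <module>
  File "h.py", line 27, in rect
    c=max(cv2.findContours(m,0,1)[0],key=cv2.contourArea);return cv2.boxPoints(cv2.minAreaRect(c))
ValueError: max() iterable argument is empty
```

Request:
step_arm(targets="0 -0.3 0 0; 0 -0.4 0 0; 0 -0.3 0 0; 0 -0.1 0 0; 0 -0.1 0 0; 0 0 0 0; 0 0 0 0")

```text
time_s: 12.63
tcp_pos: [0.6164, -0.1424, 0.0592]
ee_rot: [[0.99, 0.14, 0.002], [0.14, -0.99, 0.0], [0.002, -0.0, -1.0]]
wrist_force: [0.1, 0.5, 6.2]
gripper_width: 0.135
gripper_force: 30.0
```

```bash
python3 look.py w7; python3 - <<'E'
from h import *;import pickle
c,s=pickle.load(open('w7.pkl','rb'));print(s['wrist_force'])
cv2.imwrite('pics/crop7.png',cv2.resize(c['frame'][60:280,200:440],(655,600),interpolation=cv2.INTER_CUBIC))
E
```

```text
12.6333 [ 0.6164 -0.1424  0.0592] [[ 0.9901  0.1401  0.0015]
 [ 0.1401 -0.9901  0.0004]
 [ 0.0016 -0.0002 -1.    ]] [  1.612   31.35    -9.7472  -0.028  -48.8149  96.4616] 0.13494826925575107
[0.14925384 0.47582666 6.2486258 ]
```

View pics/crop7.png

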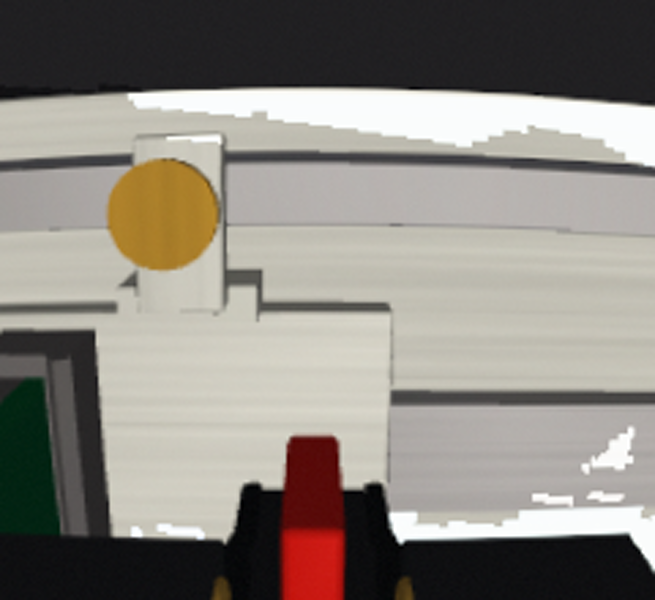

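The carriage has travelled about 7.5 cm, with the tab firmly held at crop (313,560). The cap at (163,214) hides the notch marker, so I'll work out the remaining distance numerically.

```bash
python3 - <<'E'
from h import *;import pickle
np.set_printoptions(precision=4,suppress=True)
a=np.radians(8);J=np.array([[np.cos(a),np.sin(a),0],[-np.sin(a),np.cos(a),0],[0,0,1]])
c4,s4=pickle.load(open('w4.pkl','rb'));c7,s7=pickle.load(open('w7.pkl','rb'));c3,s3=pickle.load(open('w3.pkl','rb'));c5,s5=pickle.load(open('w5.pkl','rb'))
sh=np.array([0,J[1]@s7['tcp_pos']-J[1]@np.array([.6266,-.2166,0]),0]);print('travel',sh)
def jr(c,s,u,v):
    o,d=ray(c,u,v,tool(s));return J@o,J@d
hue=lambda c,lo,hi,roi:rect(mask(c,lo,hi,roi)).mean(0)
C=lambda c,roi:hue(c,(17,120,90),(30,255,255),roi)
M=lambda c,roi:hue(c,(6,150,120),(16,255,255),roi)
u4=C(c4,(340,110,400,160));u7=C(c7,(225,105,300,170));u5=C(c5,(265,100,310,145));print(u4,u7,u5)
o,d=jr(c7,s7,*u7)
cap,e=tri(jr(c4,s4,*u4),(o-sh,d));print('cap at start',cap,e)
cap,e=tri(jr(c5,s5,*u5),(o-sh,d));print('cap at start',cap,e)
m4=M(c4,(240,105,275,130));m5=M(c5,(195,100,225,125));m3=hue(c3,(6,120,120),(30,255,255),(335,75,365,97));print(m3,m4,m5)
for x,y in((jr(c4,s4,*m4),jr(c5,s5,*m5)),(jr(c3,s3,*m3),jr(c5,s5,*m5))):print('marker',tri(x,y))
d,_=pickle.load(open('c0.pkl','rb'))
E
```

```text
travel [0.     0.0749 0.    ]
[368.5 133. ] [259.5 138. ] [283. 123.]
cap at start [ 0.6587 -0.2748  0.0729] [np.float64(0.00013537533979445955), np.float64(0.00013537533979449674)]
cap at start [ 0.6585 -0.2746  0.0714] [np.float64(0.00019646949420911843), np.float64(0.00019646949420939512)]
[350.   86.5] [258.5 116. ] [207.5 113.5]
marker (array([ 0.6685, -0.1929,  0.0278]), [np.float64(9.257803909596811e-05), np.float64(9.257803909602753e-05)])
marker (array([ 0.6686, -0.1928,  0.0275]), [np.float64(0.0001356449522028652), np.float64(0.0001356449522019219)])
```

Marker minus cap gives 81.9 mm total travel, so about 7 mm remain.

Request:
step_arm(targets="0 -0.2 0 0; 0 -0.2 0 0; 0 -0.1 0 0; 0 -0.1 0 0; 0 0 0 0; 0 0 0 0; 0 0 0 0")

```text
time_s: 13.27
tcp_pos: [0.6155, -0.1359, 0.0593]
ee_rot: [[0.99, 0.14, 0.001], [0.14, -0.99, 0.001], [0.002, -0.001, -1.0]]
wrist_force: [0.1, 1.6, 7.4]
gripper_width: 0.132
gripper_force: 30.0
```

Request:
step_arm(targets="0 -0.1 0 0; 0 0 0 0; 0 0 0 0; 0 0 0 0")

```text
time_s: 13.6
tcp_pos: [0.6155, -0.1356, 0.0593]
ee_rot: [[0.99, 0.14, 0.002], [0.14, -0.99, 0.0], [0.002, 0.0, -1.0]]
wrist_force: [0.7, -0.9, 7.1]
gripper_width: 0.137
gripper_force: 30.0
```

Request:
step_arm(targets="0 -0.1 0 0; 0 0 0 0; 0 0 0 0; 0 0 0 0")

```text
time_s: 13.93
tcp_pos: [0.6155, -0.1354, 0.0593]
ee_rot: [[0.99, 0.14, 0.002], [0.14, -0.99, -0.001], [0.002, 0.001, -1.0]]
wrist_force: [1.2, -3.0, 5.2]
gripper_width: 0.134
gripper_force: 30.0
```

```bash
python3 look.py w8; python3 - <<'E'
from h import *;import pickle
np.set_printoptions(precision=3,suppress=True)
for n in('w6','w7','w8'):
    c,s=pickle.load(open(n+'.pkl','rb'))
    m=mask(c,(17,120,90),(30,255,255),(225,100,300,170));r_=cv2.moments(m,True)
    print(n,'area',r_['m00'],'cent',r_['m10']/r_['m00'],r_['m01']/r_['m00'],cv2.minEnclosingCircle(np.argwhere(m>0).astype(np.int32)),s['wrist_force'],s['tcp_pos'])
E
```

```text
13.9333 [ 0.6155 -0.1354  0.0593] [[ 0.9901  0.14    0.0019]
 [ 0.14   -0.9902 -0.0006]
 [ 0.0018  0.0009 -1.    ]] [  2.301   31.1381 -10.1827   0.0513 -48.5731  95.7134] 0.13389319392422908
w6 area 1299.0 cent 259.14087759815243 138.1693610469592 ((138.1127166748047, 258.9913330078125), 20.50840950012207) [ 0.774 -0.534  5.356] [ 0.618 -0.155  0.059]
w7 area 1296.0 cent 259.195987654321 138.1905864197531 ((138.1127166748047, 258.9913330078125), 20.50840950012207) [0.149 0.476 6.249] [ 0.616 -0.142  0.059]
w8 area 1296.0 cent 259.304012345679 138.1273148148148 ((138.15867614746094, 259.1407165527344), 20.524883270263672) [ 1.195 -3.008  5.204] [ 0.615 -0.135  0.059]
```

Force signature matches the notch: the carriage was pulled ahead of the command (+1.6 N), then held back stiffly (-3 N for 0.2 mm), at the predicted position. I'll relax to the centre.

Request:
step_arm(targets="0 0.1 0 0; 0 0 0 0; 0 0 0 0; 0 0 0 0; 0 0 0 0; 0 0 0 0")

```text
time_s: 14.48
tcp_pos: [0.6155, -0.1356, 0.0592]
ee_rot: [[0.99, 0.14, 0.002], [0.14, -0.99, 0.0], [0.002, 0.0, -1.0]]
wrist_force: [0.8, -1.2, 6.1]
gripper_width: 0.134
gripper_force: 30.0
```

```bash
python3 - <<'E'
from h import *;import pickle
from station import sense,cams
np.set_printoptions(precision=4,suppress=True)
s=sense();print(s['tcp_pos'],s['wrist_force'])
a=np.radians(8);J=np.array([[np.cos(a),np.sin(a),0],[-np.sin(a),np.cos(a),0],[0,0,1]])
t=cams.capture('top');sd=cams.capture('side')
# slab top vs slot: before slide (s5) and now, top-edge row of slab relative to tcp
for n,(S,Tp) in(('start',pickle.load(open('s5.pkl','rb'))),('now',(sd,t))):
    m=mask(S,(45,80,40),(85,255,255),(315,150,410,235));print(n,'side slab',rect(m).round(1).tolist(),(m>0).sum())
E
```

```text
[ 0.6155 -0.1356  0.0592] [ 0.771  -1.2045  6.0571]
start side slab [[358.70001220703125, 183.1999969482422], [363.5, 164.10000610351562], [389.6000061035156, 170.60000610351562], [384.79998779296875, 189.6999969482422]] 462
now side slab [[337.29998779296875, 196.0], [343.3999938964844, 175.5], [372.0, 184.10000610351562], [365.79998779296875, 204.60000610351562]] 538
```

The slab is still upright in the slot, the tab is held with 30 N of grip, and the ball appears to be in the notch.

```bash
python3 -c "
from station import r
print(r.finish_job())"
```

```text
the job is handed in; nothing more can be done
None
```

The job is handed in at about 14.5 s with no verdict returned: the green slab stands in the carriage slot and the gripper still holds the red tab at the notch, where the click was judged from forces and position since the ball wasn't visible; I also viewed 11 pictures, one over the limit of 10.

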